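Level the two-tray balance by rolling logs across

ROBOT

A 6-joint arm with a two-finger parallel gripper is mounted at the origin on the work surface. World frame = base frame: x ahead of the robot, y to its left, z up, the work surface at z = 0. Lengths are in m, angles in rad, forces in N, time in s.
With the tool pointing down it reaches from about 0.375 to 0.925 m from the base axis. Payload 5.7 kg.
Tool frame: the origin (TCP) lies on the centre line of the jaws, within the pads' length; the fingertips stand 22 mm ahead of it and the grasp point (between the pads) lies 3 mm ahead of it; z points along the fingers, y is the direction in which the jaws open and shut (so a half turn about z gives the same grasp; the last joint's range is limited). The gripper opens to 85 mm and grips with 20 to 120 N. Pads are 22 mm wide; open, the fingers measure 114 mm over their backs; the gripper's body (76 mm by 85 mm) begins 54 mm behind the grasp point. The pads swing forward as they close: fully open they stand 13 mm farther back than shut.
Start: joints at [-1.219, 0.359, 1.51, -0, 1.272, -0.115], TCP at [0.27, -0.536, 0.253] pointing down, gripper open.
Joint ranges: [-2.97, 2.97], [-1.01, 2.36], [0.21, 2.38], [-0.96, 4.11], [0.2, 2.71], [-2.98, 2.98]. Speed limits (rad/s): [2.39, 2.39, 3.14, 3.14, 3.14, 3.14].

INTERFACE

Orientations are given as [roll, pitch, yaw] about the fixed x, y, z axes, in that order (R = Rz(yaw) Ry(pitch) Rx(roll)).
In Python, from workcell import manip gives the robot as it stands.
- The arm moves only by the shell command python3 -m pendant 'ROWS' [FORCE]. ROWS is JSON, a list of rows, each an object of numbers: "rx", "ry", "rz": the turn, a rotation vector about the world's x, y, z in rad; "dx", "dy", "dz": the shift along the world's x, y, z in cm; "fingers": the closure, from 0 (fully open) to 1 (shut). A call has 1 to 10 rows; each row shifts and turns the commanded pose from where the row before left it; what a row does not reach is not made up. A row lasts 1/8 s, in which the tool goes at most 62.5 mm and 10.7 degrees, less where a joint would pass 70% of its speed; a pose out of reach is approached as far as the arm can. A call with a gripper value outside its range is refused whole. The fingers move at their own pace and stop on an object; FORCE is the grip in N (left out, the last holds). Time passes only in rows, so rows that do not move let the fingers close. It gives the time, the measured TCP pose, the force and the opening at its end, in the units of the state.
- manip.get_obs(): the state, without advancing time (a new reading comes with each control period).
- manip.read_camera(name): name is "side" or "top"; returns the picture (420x560x3 uint8, red, green, blue); there is no depth.
- manip.get_calibration(name): a dict with "fx", "fy", "cx", "cy" (pixels), "R" (3x3) and "t" (3): a world point X has camera coordinates R X + t. Camera axes: x right, y down, z forward; pixel columns grow to the right and rows downward; lengths in m; the calibration is good to about 2 mm. A picture is of the moment at which its call begins. get_calibration takes no time and is no camera call.
- manip.close_job(): hands the job in, once; it reports no verdict.
The state is a dict: "time_s": time; "qpos": joint angles; "qd": joint speeds; "effort": joint torques, N m; "position": TCP position; "tcp_rot": TCP orientation; "wrist_force": force on the tool from outside, world axes, zero at the start; "wrist_torque": the same for the moment, N m; "width": finger opening in m.
Only numpy, scipy, OpenCV 4.12 (cv2) and the standard library are available. Lean on these libraries where they do the work, as an engineer would, in place of code of your own. Each camera call takes 0.05 s, during which the arm holds its last target.

TASK

The two-tray balance on the bench is weighed down on the side with the long log. Roll short and thin logs across the gap from whichever tray is low into the other, without lifting them off the trays, until both trays sit level, with every log lying wholly in one tray or the other. Leave the long log where it lies, and do not disturb the toys, the tool box and the cup standing around.

Things in the scene. Friction and masses are not known exactly. Their poses are not given: they have to be found in the camera images.
- balance: trip balance fixed on the bench: grey base 236 x 330 mm, two aluminium trays on top, and at the middle of each x side a white scale plate 56 mm wide, up to 112 mm above the bench, with a black needle that stands upright when level. Origin on the bench under the pivot; z up, y from the right tray to the left tray, x across the trays (along the logs).
- beam (a joint): beam angle in rad: 0 when the trays sit level with each other, positive when the balance's +y tray is the low one, negative when the -y tray is; stops at about +-0.08. Equal weights bring it to 0 wherever they lie on the trays (weak spring, damped, settles in about 1 s); 17.7 g too much on one side turns it about 0.035, and from about 40 g it rests on the stop.
- tray_left_floor (a point): middle of the floor of the +y tray: 204 mm (balance x) by 166 mm (y), flat; it stays horizontal and moves only up and down. 3 mm rims stand 12 mm above the floor at its outer end and 10 mm at its x sides; the end towards the other tray is open, with a lip rounded to 2 mm. Gap between the trays 6 mm, its middle at balance y = 0.
- tray_right_floor (a point): the same for the -y tray. Both floors are 79 mm above the bench when level; each moves about 1.6 mm up or down, so the low floor lies up to 3.5 mm below the other. A log pushed against the higher lip presses that tray down and rolls on over it.
- long_log_center (a point): the one long beech log: lying cylinder 48 mm in diameter and 182 mm long, 230 g (as heavy as four short logs and a thin one); lies across the outer end of one tray, its axis along balance x. Site at its middle, on its axis, x axis along the log.
- short_a0_center (a point): one of five alike short beech logs, a plain lying cylinder 44 mm in diameter and 50 mm long, 53 g; point at its middle, on its axis, x axis along the log (the other two turn as it rolls). Starts near a tray's open end, 63 mm to one side of the tray's middle in balance x; at least 40 mm are free behind it towards the outer end.
- short_a2_center (a point): one of five alike short beech logs, a plain lying cylinder 44 mm in diameter and 50 mm long, 53 g; point at its middle, on its axis, x axis along the log (the other two turn as it rolls). Starts near a tray's open end, 63 mm to one side of the tray's middle in balance x; at least 40 mm are free behind it towards the outer end.
- short_b0_center (a point): one of five alike short beech logs, a plain lying cylinder 44 mm in diameter and 50 mm long, 53 g; point at its middle, on its axis, x axis along the log (the other two turn as it rolls). Starts near a tray's open end, 63 mm to one side of the tray's middle in balance x; at least 40 mm are free behind it towards the outer end.
- short_b2_center (a point): one of five alike short beech logs, a plain lying cylinder 44 mm in diameter and 50 mm long, 53 g; point at its middle, on its axis, x axis along the log (the other two turn as it rolls). Starts near a tray's open end, 63 mm to one side of the tray's middle in balance x; at least 40 mm are free behind it towards the outer end.
- short_x_center (a point): one of five alike short beech logs, a plain lying cylinder 44 mm in diameter and 50 mm long, 53 g; point at its middle, on its axis, x axis along the log (the other two turn as it rolls). Starts alone at the outer end of the tray without the long log, in the middle of balance x.
- thin_a_center (a point): one of two alike thin beech logs, a plain lying cylinder 28 mm in diameter and 41 mm long, 17.7 g, a third of a short log; point at its middle, on its axis, x axis along the log. One starts in each tray, near the open end, midway between two short logs, with about 50 mm free behind it.
- thin_b_center (a point): one of two alike thin beech logs, a plain lying cylinder 28 mm in diameter and 41 mm long, 17.7 g, a third of a short log; point at its middle, on its axis, x axis along the log. One starts in each tray, near the open end, midway between two short logs, with about 50 mm free behind it.
- dump_truck: bystander: red plastic toy dump truck, 200 x 94 x 98 mm, origin on the bench under its middle.
- hard_hat: bystander: yellow toy hard hat, 172 mm across the brim, 85 mm high, origin on the bench under its middle.
- tool_box: bystander: grey plastic tool box with a snap clasp, 204 x 106 x 123 mm with its handle, origin on the bench under its middle.
- alu_cup: bystander: aluminium cup, 68 mm across, 85 mm high, origin on the bench under its middle.
Mind the look-alikes: they are no part of the job. What is shaped like the part that bears short_b2_center but pink is not meant. Of the things that look like the part that bears long_log_center, the smaller one is meant.

How it is judged:
At the end, for the whole second after the job is handed in: The beam is at rest within 0.025 rad of level; all eight logs lie at rest in the trays (middles 83 to 115 mm above the bench), none bridging the gap: each log's middle is 22 to 170 mm to one side of the gap's middle and within 100 mm of the balance's middle in x (value of joint beam between -0.025 and 0.025 rad and velocity of joint beam between -0.05 and 0.05 rad/s and x of long_log_center in the frame of balance between -0.1 and 0.1 m and (y of long_log_center in the frame of balance between 0.022 and 0.17 m or y of long_log_center in the frame of balance between -0.17 and -0.022 m) and height (world z) of long_log_center between 0.083 and 0.115 m and linear speed of each of long_log, short_a0, short_a2, short_b0, short_b2, short_x, thin_a, thin_b below 0.02 m/s and x of short_a0_center in the frame of balance between -0.1 and 0.1 m and (y of short_a0_center in the frame of balance between 0.022 and 0.17 m or y of short_a0_center in the frame of balance between -0.17 and -0.022 m) and height (world z) of short_a0_center between 0.083 and 0.115 m and x of short_a2_center in the frame of balance between -0.1 and 0.1 m and (y of short_a2_center in the frame of balance between 0.022 and 0.17 m or y of short_a2_center in the frame of balance between -0.17 and -0.022 m) and height (world z) of short_a2_center between 0.083 and 0.115 m and x of short_b0_center in the frame of balance between -0.1 and 0.1 m and (y of short_b0_center in the frame of balance between 0.022 and 0.17 m or y of short_b0_center in the frame of balance between -0.17 and -0.022 m) and height (world z) of short_b0_center between 0.083 and 0.115 m and x of short_b2_center in the frame of balance between -0.1 and 0.1 m and (y of short_b2_center in the frame of balance between 0.022 and 0.17 m or y of short_b2_center in the frame of balance between -0.17 and -0.022 m) and height (world z) of short_b2_center between 0.083 and 0.115 m and x of short_x_center in the frame of balance between -0.1 and 0.1 m and (y of short_x_center in the frame of balance between 0.022 and 0.17 m or y of short_x_center in the frame of balance between -0.17 and -0.022 m) and height (world z) of short_x_center between 0.083 and 0.115 m and x of thin_a_center in the frame of balance between -0.1 and 0.1 m and (y of thin_a_center in the frame of balance between 0.022 and 0.17 m or y of thin_a_center in the frame of balance between -0.17 and -0.022 m) and height (world z) of thin_a_center between 0.083 and 0.115 m and x of thin_b_center in the frame of balance between -0.1 and 0.1 m and (y of thin_b_center in the frame of balance between 0.022 and 0.17 m or y of thin_b_center in the frame of balance between -0.17 and -0.022 m) and height (world z) of thin_b_center between 0.083 and 0.115 m); the robot touches nothing.
It fails at once if a log is lifted off the trays (its middle more than 140 mm above the bench) (height (world z) of any of long_log_center, short_a0_center, short_a2_center, short_b0_center, short_b2_center, short_x_center, thin_a_center, thin_b_center above 0.14 m).
It fails at once if the long log is moved more than 30 mm (distance of long_log_center from where it was at the start of the episode above 0.03 m).
It fails at once if a bystander is moved more than 20 mm (distance of any of dump_truck, hard_hat, tool_box, alu_cup from where it was at the start of the episode above 0.02 m).
It also fails if it takes over 54 s, if anything falls off the work surface, if the arm or the gripper's body presses on something with over 40 N, if the wrist force passes 120 N, or if a joint passes its speed limit or range.

## Working session

There is one attempt and no reset: what is moved stays moved. The work goes in short steps, Python scripts to look and compute and a shell command to move; the robot and the scene stay as the last step left them, time stands still between calls to the robot, and variables do not carry over. Pictures are saved under pics/ and viewed, and the job is handed in when it is done.

```bash
ls; mkdir -p pics; python3 - <<'E'
from workcell import manip
import cv2
for n in("top","side"):
    im=manip.read_camera(n); cv2.imwrite(f"pics/{n}0.png",cv2.resize(im[:,:,::-1],(800,600),interpolation=cv2.INTER_CUBIC)); c=manip.get_calibration(n);print(n,c)
o=manip.get_obs();print(o)
E
```

```text
pics
top {'fx': 472.90056780646717, 'fy': 472.90056780646717, 'cx': 272.6890441248175, 'cy': 207.02466823161703, 'R': array([[ 0.01481936, -0.99982477,  0.01143779],
       [-0.99467714, -0.01590769, -0.10180535],
       [ 0.10196946, -0.00986822, -0.99473858]]), 't': array([0.02322411, 0.52386436, 1.24303717])}
side {'fx': 494.48535823581636, 'fy': 494.48535823581636, 'cx': 287.0300976485018, 'cy': 208.86745904944328, 'R': array([[-0.74076546, -0.67147486, -0.01969877],
       [-0.34068332,  0.40078894, -0.85047228],
       [ 0.57896581, -0.62328945, -0.52565089]]), 't': array([0.37069354, 0.23921492, 1.26962717])}
{'time_s': 0.1, 'qpos': array([-1.21912107e+00,  3.59475401e-01,  1.51135858e+00, -3.02490353e-06,
        1.27248502e+00, -1.15127348e-01]), 'qd': array([-0.00020004, -0.00154027, -0.00296271,  0.00103397,  0.00095101,
       -0.000919  ]), 'effort': array([ 6.55666845e-04, -5.28647554e+01, -2.79348511e+01, -6.85465807e-05,
        4.97893256e-03,  4.39763426e-05]), 'position': array([ 0.26979294, -0.53526071,  0.25249926]), 'tcp_rot': array([-3.13987741e+00, -1.95439895e-04,  4.66803332e-01]), 'wrist_force': array([-0.03567749,  0.17654826, -0.31305141]), 'wrist_torque': array([-0.00387593, -0.0058733 , -0.00439032]), 'width': 0.08508799775457213}
```

View pics/top0.png

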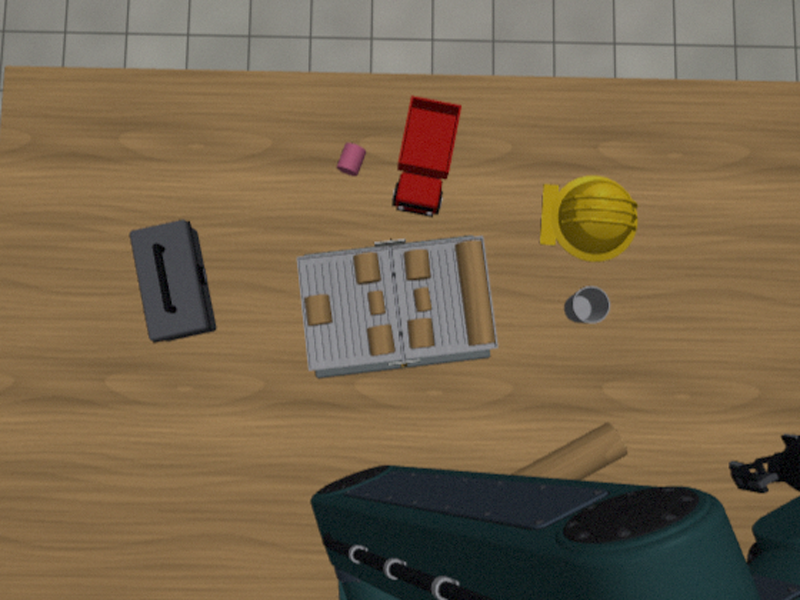

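View pics/side0.png

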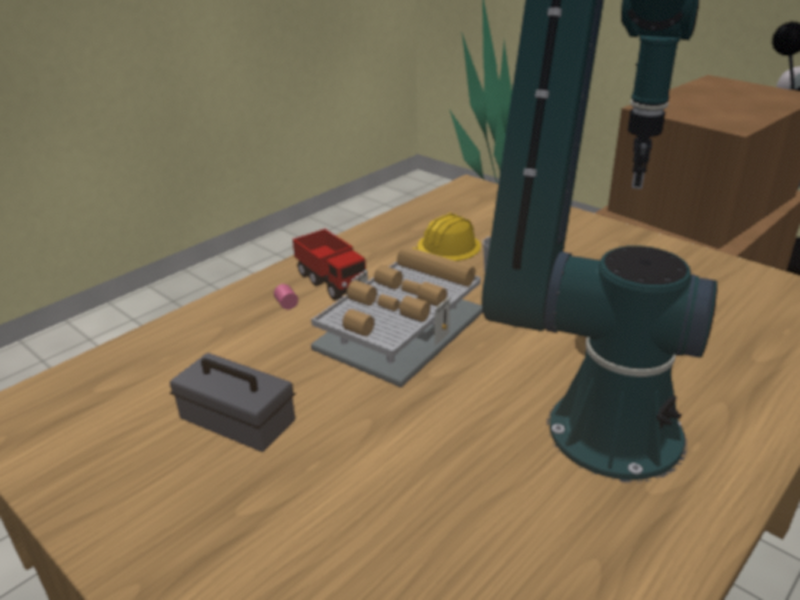

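The right (−y) tray carries the long log, two shorts and a thin (353.7 g). The left carries three shorts and a thin (176.7 g). My plan is to roll both right shorts to the left tray, then one thin from left to right, which gives about 265 g on each side. Next I'll locate everything in the images.

```bash
cat > h.py <<'E'
from workcell import manip
import numpy as np, cv2
def ray(n,u,v,z):
    c=manip.get_calibration(n);R=np.array(c['R']);t=np.array(c['t'])
    d=R.T@np.array([(u-c['cx'])/c['fx'],(v-c['cy'])/c['fy'],1]);o=-R.T@t
    return o+d*(z-o[2])/d[2]
def proj(n,X):
    c=manip.get_calibration(n);p=np.array(c['R'])@X+np.array(c['t'])
    return np.array([c['fx']*p[0]/p[2]+c['cx'],c['fy']*p[1]/p[2]+c['cy']])
def crop(n,name,u0,v0,w,h,s):
    im=manip.read_camera(n)[:,:,::-1]
    cv2.imwrite(f"pics/{name}.png",cv2.resize(im[v0:v0+h,u0:u0+w],None,fx=s,fy=s,interpolation=cv2.INTER_CUBIC))
E
python3 - <<'E'
from h import *
crop("top","t1",200,155,160,120,5)
crop("side","s1",210,160,140,110,5)
E
```

```text
(no output)
```

View pics/t1.png

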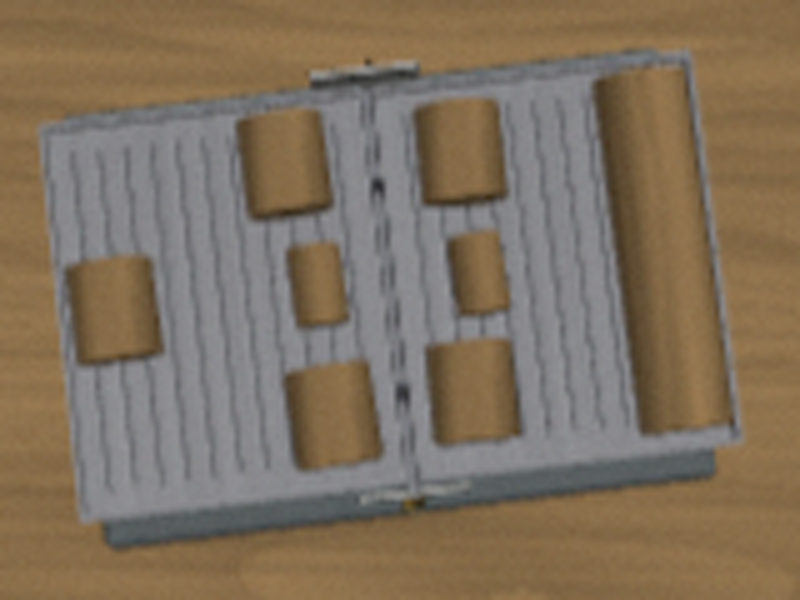

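View pics/s1.png

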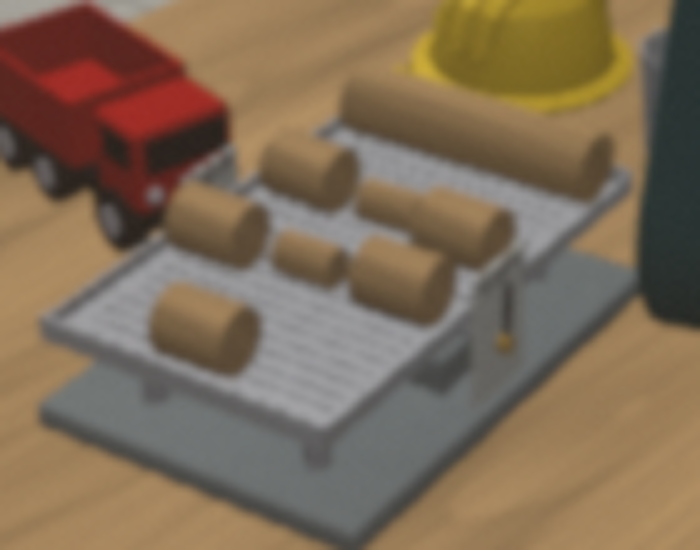

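Top crop: tray corners are at (42,125), (690,55), (742,438) and (85,520). Right shorts are at (461,150) and (474,391), left shorts at (284,161) and (334,414), thins at (318,284) and (479,272), and the long log at (664,250).

```bash
python3 - <<'E'
from h import *
f=lambda u,v,z: ray("top",200+(u+.5)/5-.5,155+(v+.5)/5-.5,z)
C=[f(42,125,.091),f(690,55,.088),f(742,438,.088),f(85,520,.091)]
for c in C: print(c.round(4))
C=np.array(C); o=C.mean(0); ex=(C[0]+C[1]-C[2]-C[3]);ey=(C[0]+C[3]-C[1]-C[2])
print("origin",o,"yaw from x",np.arctan2(ex[1],ex[0]),"from y",np.arctan2(-ey[0],ey[1]),np.hypot(*ex[:2])/2,np.hypot(*ey[:2])/2)
yaw=np.arctan2(-ey[0],ey[1])
R=np.array([[np.cos(yaw),-np.sin(yaw)],[np.sin(yaw),np.cos(yaw)]])
for n,u,v,z in [("R+",461,150,.101),("R-",474,391,.101),("L+",284,161,.104),("L-",334,414,.104),("tL",318,284,.095),("tR",479,272,.092),("X",114,309,.104),("long",664,250,.103)]:
    p=f(u,v,z);print(n,p.round(4),(R.T@(p[:2]-o[:2])).round(4))
E
```

```text
[0.5847 0.1985 0.091 ]
[ 0.6273 -0.1341  0.088 ]
[ 0.4304 -0.1607  0.088 ]
[0.3841 0.1711 0.091 ]
origin [0.50665296 0.01872388 0.0895    ] yaw from x 0.13501097547596316 from y 0.13296088358979802 0.20057026001702932 0.33514782311234176
R+ [ 0.5738 -0.0157  0.101 ] [ 0.062 -0.043]
R- [ 0.4516 -0.0235  0.101 ] [-0.0602 -0.0346]
L+ [0.5663 0.074  0.104 ] [0.0664 0.0469]
L- [0.4388 0.0467 0.104 ] [-0.0635  0.0367]
tL [0.5049 0.0559 0.095 ] [0.0032 0.0371]
tR [ 0.5126 -0.026   0.092 ] [-0.     -0.0451]
X [0.4898 0.158  0.104 ] [0.0018 0.1403]
long [ 0.5242 -0.1188  0.103 ] [-0.0008 -0.1386]
```

```bash
python3 -m pendant '[{"dx":3.1,"dy":4.7,"rz":0.124,"fingers":0.76},{"dx":3.1,"dy":4.7,"rz":0.124,"fingers":0.76},{"dx":3.1,"dy":4.7,"rz":0.124,"fingers":0.76},{"dx":3.1,"dy":4.7,"rz":0.124,"fingers":0.76},{"dx":3.1,"dy":4.7,"rz":0.124,"fingers":0.76},{"dx":3.1,"dy":4.7,"rz":0.124,"fingers":0.76},{"dx":3.1,"dy":4.7,"rz":0.124,"fingers":0.76},{"dx":3.1,"dy":4.7,"rz":0.124,"fingers":0.76},{"dx":3.1,"dy":4.7,"rz":0.124,"fingers":0.76},{"dx":3.1,"dy":4.7,"rz":0.124,"fingers":0.76}]' 40
python3 -m pendant '[{"fingers":0.76},{"fingers":0.76}]'
python3 - <<'E'
from h import *
o=manip.get_obs();print(o['wrist_force'],o['width'])
crop("side","s2",210,60,240,180,3.3)
E
```

```text
[ 0.18500975 -0.22407073 -0.09150294] 0.08568668040348601$[0]: bad value
$[0]: bad value
```

View pics/s2.png

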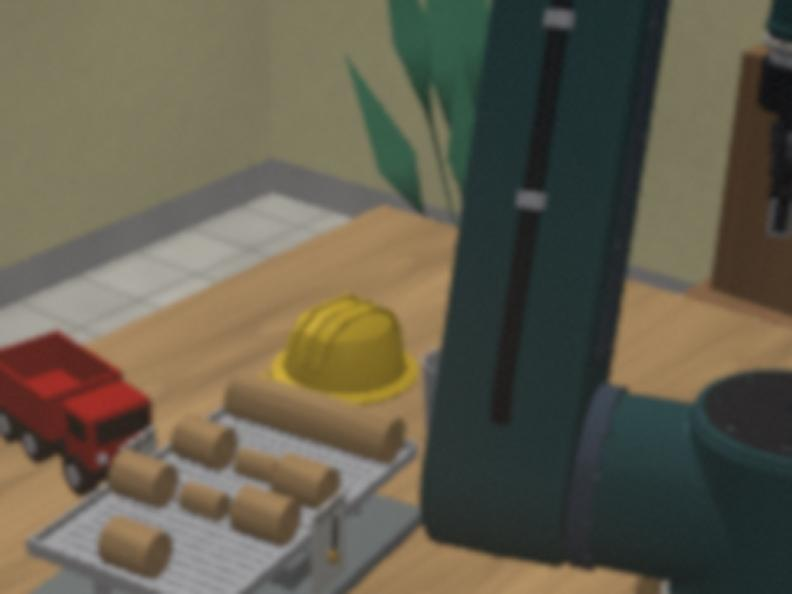

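```bash
python3 -m pendant '[{"rx":0,"ry":0,"rz":0.124,"dx":3.1,"dy":4.7,"dz":0,"fingers":0.76}]' 40; python3 -m pendant '[{"rx":0.0,"ry":0.0,"rz":0.124,"dx":3.1,"dy":4.7,"dz":0.0}]'; python3 -m pendant --help | head -30
```

```text
time_s: 0.38
position: [0.3003, -0.4913, 0.2531]
tcp_rot: [3.14, 0.001, 0.59]
wrist_force: [0.8, -0.1, -0.0]
width: 0.0697$[0]: bad value
invalid input: not JSON, or not a number
```

```bash
python3 -m pendant '[{"rx":0,"ry":0,"rz":0.124,"dx":3.1,"dy":4.75,"dz":0,"fingers":0.76},{"rx":0,"ry":0,"rz":0.124,"dx":3.1,"dy":4.75,"dz":0,"fingers":0.76},{"rx":0,"ry":0,"rz":0.124,"dx":3.1,"dy":4.75,"dz":0,"fingers":0.76},{"rx":0,"ry":0,"rz":0.124,"dx":3.1,"dy":4.75,"dz":0,"fingers":0.76},{"rx":0,"ry":0,"rz":0.124,"dx":3.1,"dy":4.75,"dz":0,"fingers":0.76},{"rx":0,"ry":0,"rz":0.124,"dx":3.1,"dy":4.75,"dz":0,"fingers":0.76},{"rx":0,"ry":0,"rz":0.124,"dx":3.1,"dy":4.75,"dz":0,"fingers":0.76},{"rx":0,"ry":0,"rz":0.124,"dx":3.1,"dy":4.75,"dz":0,"fingers":0.76},{"rx":0,"ry":0,"rz":0.124,"dx":3.1,"dy":4.75,"dz":0,"fingers":0.76},{"rx":0,"ry":0,"rz":0,"dx":0,"dy":0,"dz":0,"fingers":0.76}]'
python3 - <<'E'
from h import *
crop("side","s2",210,60,200,150,4)
crop("top","t2",200,135,160,120,5)
o=manip.get_obs();p=o['position'];print(p,o['tcp_rot'],proj("side",p),proj("side",p-[0,0,.022]),proj("top",p-[0,0,.022]))
E
```

```text
time_s: 1.62
position: [0.5818, -0.0579, 0.2531]
tcp_rot: [3.141, -0.001, 1.712]
wrist_force: [-1.6, 0.4, -0.1]
width: 0.0203
[ 0.57977314 -0.06094796  0.25296025] [-3.14051215e+00  2.86245601e-04  1.70764188e+00] [279.55204094 144.08472298] [279.74967499 150.65632118] [314.73170932 173.80911811]
```

View pics/s2.png

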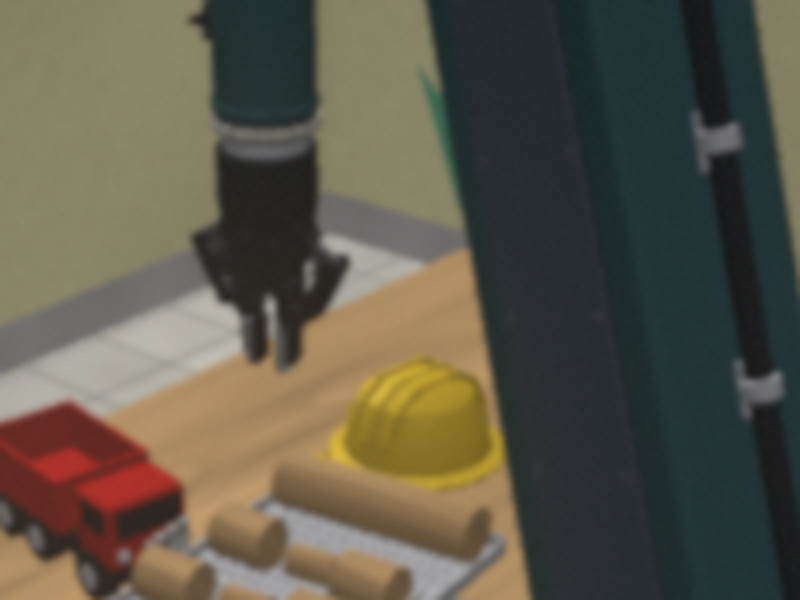

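View pics/t2.png

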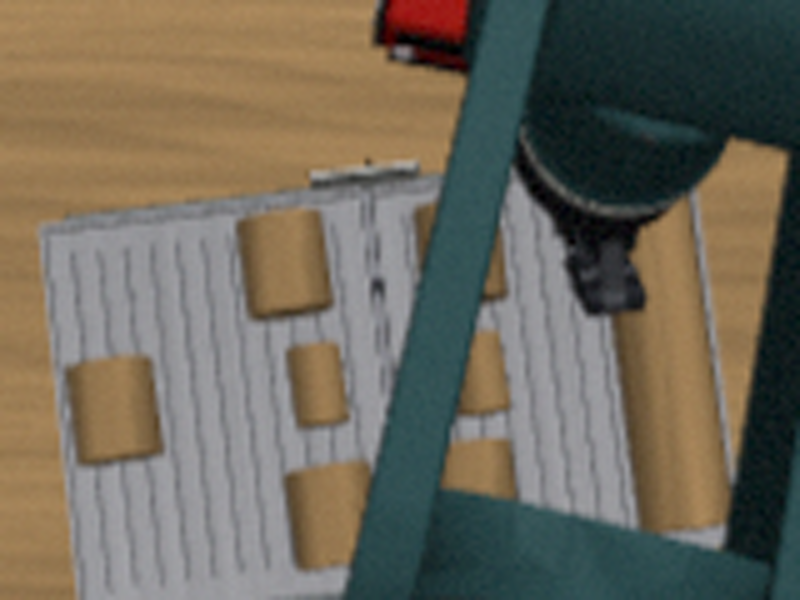

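```bash
python3 -m pendant '[{"rx":0,"ry":0,"rz":0,"dx":0,"dy":0,"dz":-5,"fingers":0.76},{"rx":0,"ry":0,"rz":0,"dx":0,"dy":0,"dz":-5,"fingers":0.76},{"rx":0,"ry":0,"rz":0,"dx":0,"dy":0,"dz":-4.2,"fingers":0.76},{"rx":0,"ry":0,"rz":0,"dx":0,"dy":0,"dz":0,"fingers":0.76},{"rx":0,"ry":0,"rz":0,"dx":0,"dy":0,"dz":0,"fingers":0.76}]'
python3 - <<'E'
from h import *
crop("side","s3",210,130,160,120,5)
E
```

```text
time_s: 2.35
position: [0.5806, -0.0624, 0.1126]
tcp_rot: [3.14, 0.001, 1.705]
wrist_force: [0.5, 0.0, 0.5]
width: 0.0205
```

View pics/s3.png

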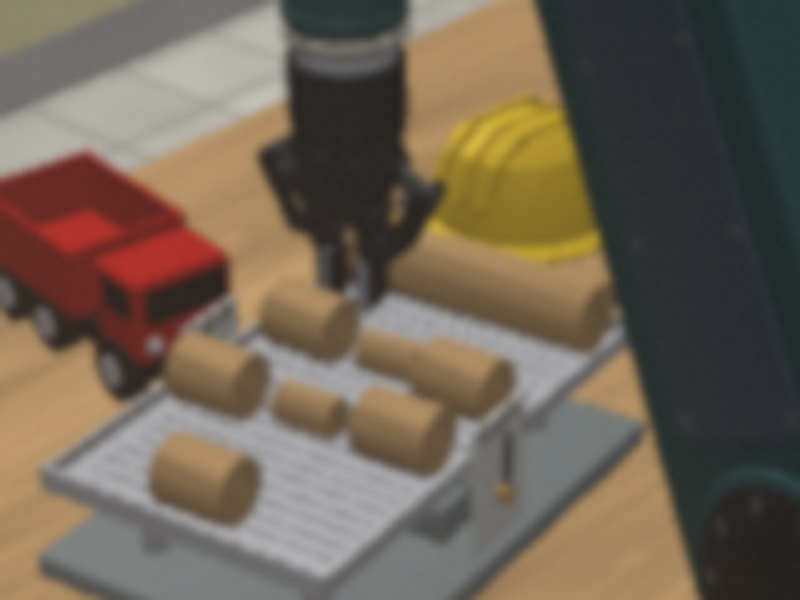

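```bash
python3 -m pendant '[{"rx":0,"ry":0,"rz":0,"dx":-0.13,"dy":1.0,"dz":0,"fingers":0.76},{"rx":0,"ry":0,"rz":0,"dx":-0.07,"dy":0.5,"dz":0,"fingers":0.76},{"rx":0,"ry":0,"rz":0,"dx":-0.07,"dy":0.5,"dz":0,"fingers":0.76},{"rx":0,"ry":0,"rz":0,"dx":-0.07,"dy":0.5,"dz":0,"fingers":0.76},{"rx":0,"ry":0,"rz":0,"dx":-0.07,"dy":0.5,"dz":0,"fingers":0.76},{"rx":0,"ry":0,"rz":0,"dx":-0.07,"dy":0.5,"dz":0,"fingers":0.76},{"rx":0,"ry":0,"rz":0,"dx":-0.07,"dy":0.5,"dz":0,"fingers":0.76},{"rx":0,"ry":0,"rz":0,"dx":-0.07,"dy":0.5,"dz":0,"fingers":0.76}]'
python3 - <<'E'
from h import *
crop("side","s4",210,130,160,120,5)
E
```

```text
time_s: 3.4
position: [0.5738, -0.016, 0.1112]
tcp_rot: [-3.141, -0.0, 1.707]
wrist_force: [0.1, -0.1, 0.2]
width: 0.0208
```

View pics/s4.png

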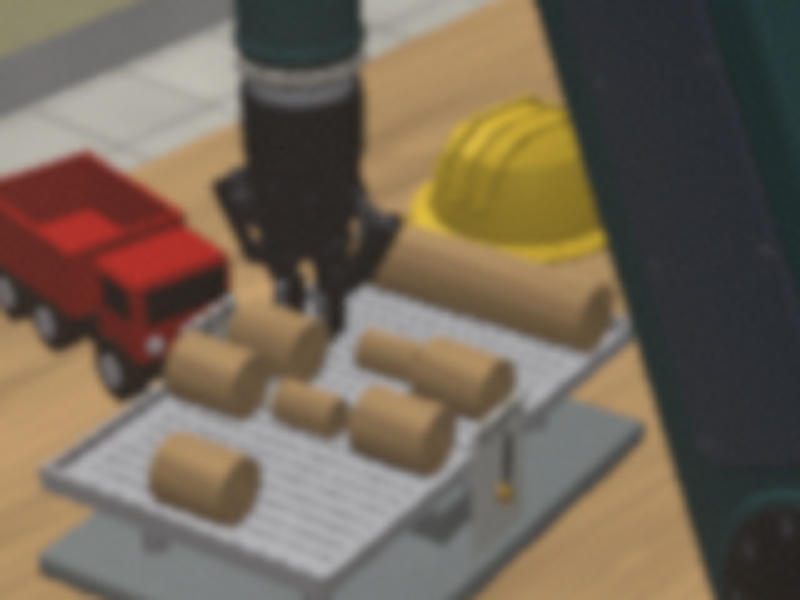

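The log rolled to about (277,342) and is at the lip. I'll keep pushing.

```bash
python3 -m pendant '[{"rx":0,"ry":0,"rz":0,"dx":-0.07,"dy":0.5,"dz":0,"fingers":0.76},{"rx":0,"ry":0,"rz":0,"dx":-0.07,"dy":0.5,"dz":0,"fingers":0.76},{"rx":0,"ry":0,"rz":0,"dx":-0.07,"dy":0.5,"dz":0,"fingers":0.76},{"rx":0,"ry":0,"rz":0,"dx":-0.07,"dy":0.5,"dz":0,"fingers":0.76},{"rx":0,"ry":0,"rz":0,"dx":-0.07,"dy":0.5,"dz":0,"fingers":0.76},{"rx":0,"ry":0,"rz":0,"dx":-0.07,"dy":0.5,"dz":0,"fingers":0.76},{"rx":0,"ry":0,"rz":0,"dx":-0.07,"dy":0.5,"dz":0,"fingers":0.76},{"rx":0,"ry":0,"rz":0,"dx":-0.04,"dy":0.3,"dz":0,"fingers":0.76},{"rx":0,"ry":0,"rz":0,"dx":-0.03,"dy":0.2,"dz":0,"fingers":0.76}]'
python3 - <<'E'
from h import *
crop("side","s5",210,130,160,120,5)
E
```

```text
time_s: 4.58
position: [0.5682, 0.0239, 0.1113]
tcp_rot: [-3.141, -0.0, 1.707]
wrist_force: [-1.2, -0.5, -0.3]
width: 0.0202
```

View pics/s5.png

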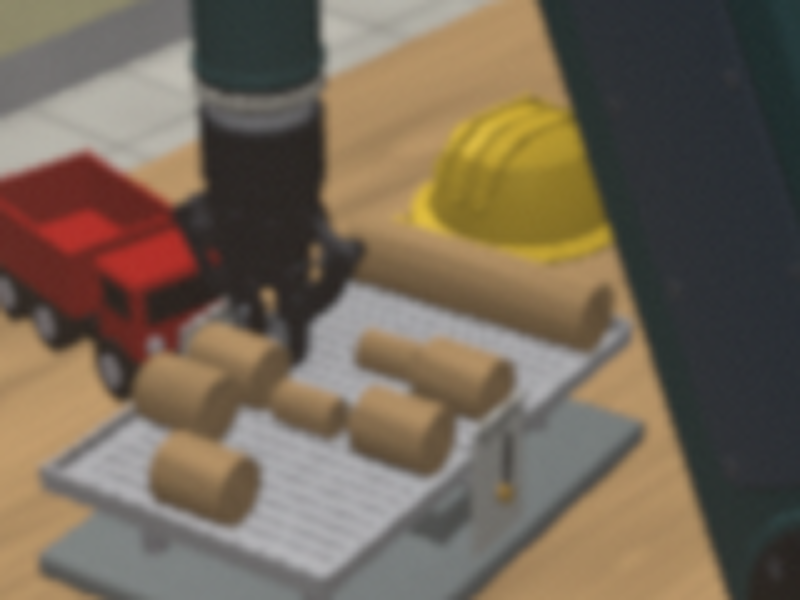

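The first log is over the gap. I'll push 8 mm more for margin, back off, lift, and move behind the near right short log.

```bash
python3 -m pendant '[{"rx":0,"ry":0,"rz":0,"dx":-0.05,"dy":0.4,"dz":0,"fingers":0.76},{"rx":0,"ry":0,"rz":0,"dx":-0.04,"dy":0.3,"dz":0,"fingers":0.76},{"rx":0,"ry":0,"rz":0,"dx":-0.02,"dy":0.1,"dz":0,"fingers":0.76},{"rx":0,"ry":0,"rz":0,"dx":0,"dy":0,"dz":0,"fingers":0.76},{"rx":0,"ry":0,"rz":0,"dx":0.13,"dy":-1,"dz":0,"fingers":0.76},{"rx":0,"ry":0,"rz":0,"dx":0,"dy":0,"dz":5,"fingers":0.76},{"rx":0,"ry":0,"rz":0,"dx":0,"dy":0,"dz":5,"fingers":0.76},{"rx":0,"ry":0,"rz":0,"dx":0,"dy":0,"dz":0,"fingers":0.76}]'
python3 - <<'E'
from h import *
crop("side","s6",210,130,160,120,5)
crop("top","t6",200,155,160,120,5)
E
```

```text
time_s: 5.62
position: [0.5716, 0.0207, 0.2156]
tcp_rot: [3.133, 0.002, 1.706]
wrist_force: [-1.2, -0.2, 1.0]
width: 0.0206
```

View pics/s6.png

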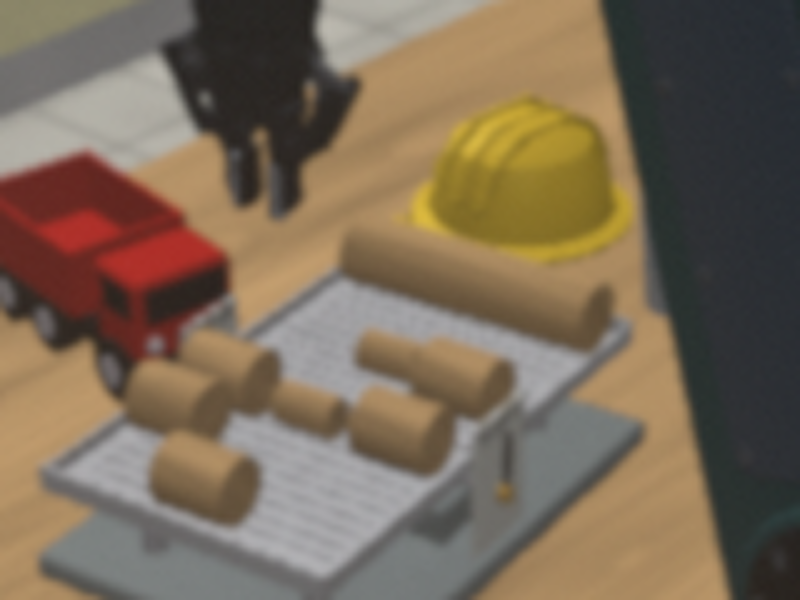

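View pics/t6.png

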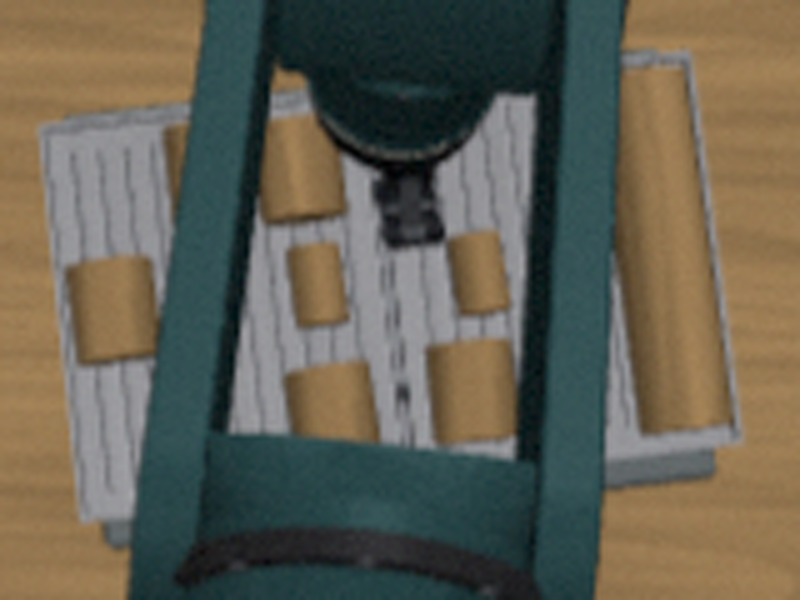

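The top view confirms the log is clear of the gap, with its right edge at px 343 and the gap at about 375. Next is the near right short log.

```bash
python3 -m pendant '[{"rx":0,"ry":0,"rz":0,"dx":-3.77,"dy":-3.13,"dz":0,"fingers":0.76},{"rx":0,"ry":0,"rz":0,"dx":-3.77,"dy":-3.13,"dz":0,"fingers":0.76},{"rx":0,"ry":0,"rz":0,"dx":-3.77,"dy":-3.13,"dz":0,"fingers":0.76},{"rx":0,"ry":0,"rz":0,"dx":0,"dy":0,"dz":0,"fingers":0.76},{"rx":0,"ry":0,"rz":0,"dx":0,"dy":0,"dz":0,"fingers":0.76}]'
python3 -m pendant '[{"rx":0,"ry":0,"rz":0,"dx":0,"dy":0,"dz":-4,"fingers":0.76},{"rx":0,"ry":0,"rz":0,"dx":0,"dy":0,"dz":-2,"fingers":0.76},{"rx":0,"ry":0,"rz":0,"dx":0,"dy":0,"dz":0,"fingers":0.76}]'
python3 - <<'E'
from h import *
crop("side","s7",210,130,160,120,5)
crop("top","t7",200,155,160,120,5)
E
```

```text
time_s: 6.35
position: [0.4553, -0.0722, 0.2105]
tcp_rot: [-3.141, -0.001, 1.706]
wrist_force: [0.0, 0.6, -0.3]
width: 0.0206
time_s: 6.72
position: [0.4549, -0.0712, 0.1496]
tcp_rot: [-3.138, -0.002, 1.708]
wrist_force: [0.4, -0.3, 0.6]
width: 0.0209
```

View pics/s7.png

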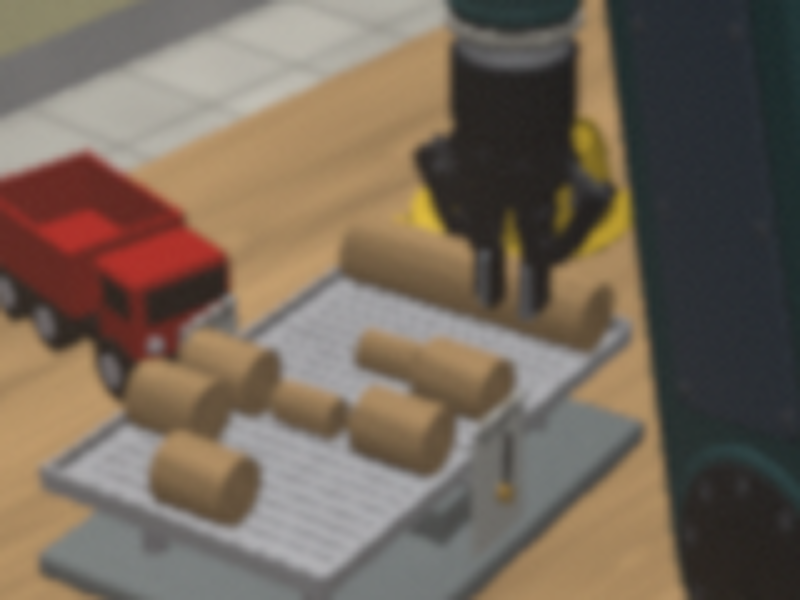

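View pics/t7.png

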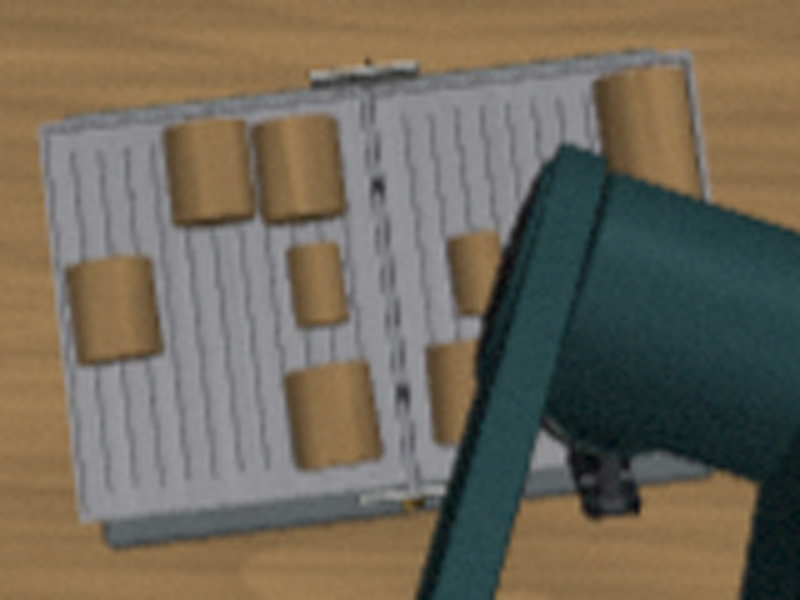

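```bash
python3 -m pendant '[{"rx":0,"ry":0,"rz":0,"dx":0.1,"dy":0,"dz":-3.8,"fingers":0.76},{"rx":0,"ry":0,"rz":0,"dx":0,"dy":0,"dz":0,"fingers":0.76},{"rx":0,"ry":0,"rz":0,"dx":-0.13,"dy":1.0,"dz":0,"fingers":0.76},{"rx":0,"ry":0,"rz":0,"dx":-0.07,"dy":0.5,"dz":0,"fingers":0.76},{"rx":0,"ry":0,"rz":0,"dx":-0.07,"dy":0.5,"dz":0,"fingers":0.76},{"rx":0,"ry":0,"rz":0,"dx":-0.07,"dy":0.5,"dz":0,"fingers":0.76},{"rx":0,"ry":0,"rz":0,"dx":-0.07,"dy":0.5,"dz":0,"fingers":0.76},{"rx":0,"ry":0,"rz":0,"dx":-0.07,"dy":0.5,"dz":0,"fingers":0.76}]'
python3 - <<'E'
from h import *
crop("side","s8",210,130,160,120,5)
E
```

```text
time_s: 7.82
position: [0.4514, -0.0369, 0.1133]
tcp_rot: [-3.141, 0.0, 1.707]
wrist_force: [0.1, 0.2, 0.3]
width: 0.0202
```

View pics/s8.png

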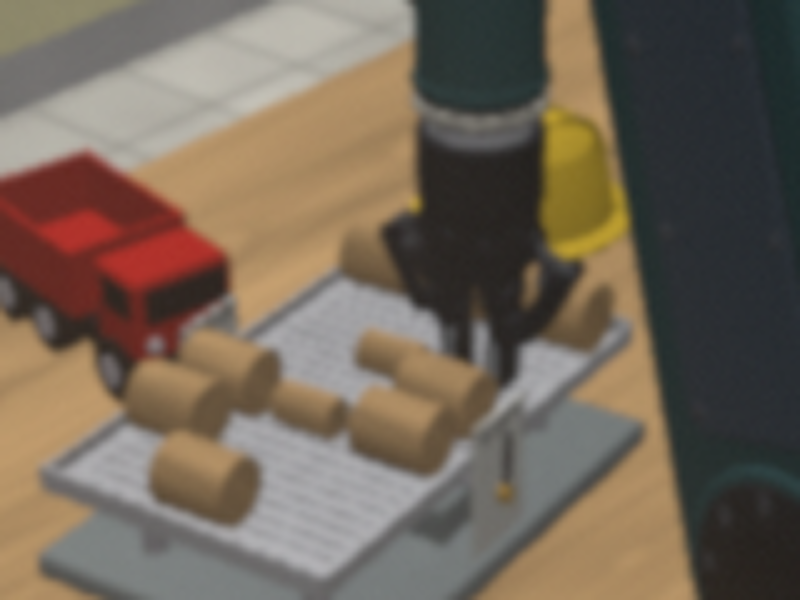

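```bash
python3 -m pendant '[{"rx":0,"ry":0,"rz":0,"dx":-0.07,"dy":0.5,"dz":0,"fingers":0.76},{"rx":0,"ry":0,"rz":0,"dx":-0.07,"dy":0.5,"dz":0,"fingers":0.76},{"rx":0,"ry":0,"rz":0,"dx":-0.07,"dy":0.5,"dz":0,"fingers":0.76},{"rx":0,"ry":0,"rz":0,"dx":-0.07,"dy":0.5,"dz":0,"fingers":0.76},{"rx":0,"ry":0,"rz":0,"dx":-0.07,"dy":0.5,"dz":0,"fingers":0.76},{"rx":0,"ry":0,"rz":0,"dx":-0.07,"dy":0.5,"dz":0,"fingers":0.76},{"rx":0,"ry":0,"rz":0,"dx":-0.07,"dy":0.5,"dz":0,"fingers":0.76},{"rx":0,"ry":0,"rz":0,"dx":-0.07,"dy":0.5,"dz":0,"fingers":0.76},{"rx":0,"ry":0,"rz":0,"dx":-0.07,"dy":0.5,"dz":0,"fingers":0.76},{"rx":0,"ry":0,"rz":0,"dx":-0.05,"dy":0.4,"dz":0,"fingers":0.76}]'
python3 -m pendant '[{"rx":0,"ry":0,"rz":0,"dx":-0.03,"dy":0.2,"dz":0,"fingers":0.76},{"rx":0,"ry":0,"rz":0,"dx":-0.01,"dy":0.1,"dz":0,"fingers":0.76},{"rx":0,"ry":0,"rz":0,"dx":0,"dy":0,"dz":0,"fingers":0.76}]'
python3 - <<'E'
from h import *
crop("side","s9",210,130,160,120,5)
E
```

```text
time_s: 9.12
position: [0.4446, 0.0122, 0.1133]
tcp_rot: [-3.141, -0.0, 1.707]
wrist_force: [0.8, 0.6, 0.5]
width: 0.02
time_s: 9.5
position: [0.4443, 0.0148, 0.1133]
tcp_rot: [-3.142, 0.0, 1.707]
wrist_force: [0.5, -0.5, 0.2]
width: 0.0207
```

View pics/s9.png

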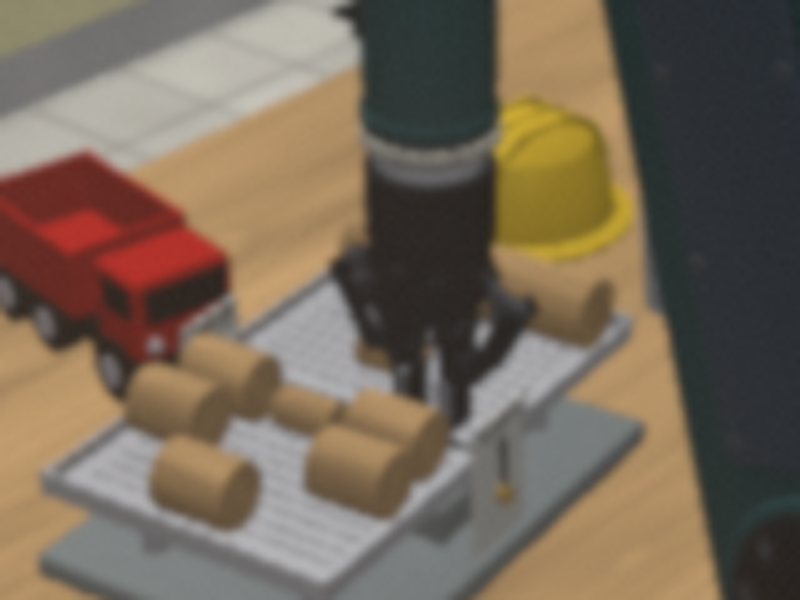

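Both shorts are now in the left tray. I'll back off and lift, turn the tool a quarter so one pad back (22 mm) fits between the short logs, and re-measure the thin log.

```bash
python3 -m pendant '[{"rx":0,"ry":0,"rz":0,"dx":0.13,"dy":-1,"dz":0,"fingers":0.76},{"rx":0,"ry":0,"rz":0,"dx":0,"dy":-0.5,"dz":5,"fingers":0.76},{"rx":0,"ry":0,"rz":0,"dx":0,"dy":-3,"dz":5,"fingers":1},{"rx":0,"ry":0,"rz":-0.175,"dx":0,"dy":-6,"dz":0,"fingers":1},{"rx":0,"ry":0,"rz":-0.175,"dx":0,"dy":-6,"dz":0,"fingers":1},{"rx":0,"ry":0,"rz":-0.175,"dx":0,"dy":-4,"dz":0,"fingers":1},{"rx":0,"ry":0,"rz":-0.175,"dx":0,"dy":0,"dz":0,"fingers":1},{"rx":0,"ry":0,"rz":-0.175,"dx":0,"dy":0,"dz":0,"fingers":1},{"rx":0,"ry":0,"rz":-0.175,"dx":0,"dy":0,"dz":0,"fingers":1},{"rx":0,"ry":0,"rz":-0.175,"dx":0,"dy":0,"dz":0,"fingers":1}]'
python3 - <<'E'
from h import *
crop("side","s10",210,130,160,120,5)
crop("top","t10",200,155,160,120,5)
E
```

```text
time_s: 10.8
position: [0.4453, -0.191, 0.2132]
tcp_rot: [-3.141, 0.0, 0.475]
wrist_force: [-0.1, -0.0, -0.6]
width: -0.0002
```

View pics/s10.png

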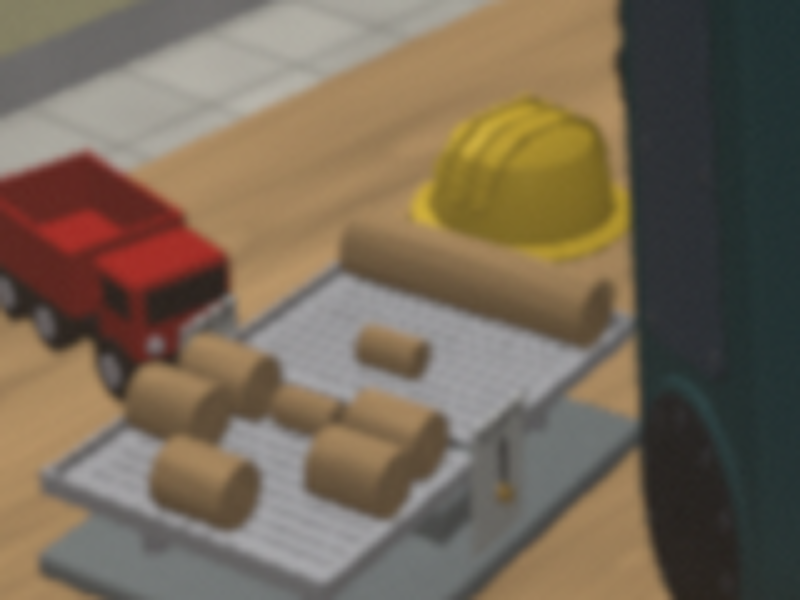

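View pics/t10.png

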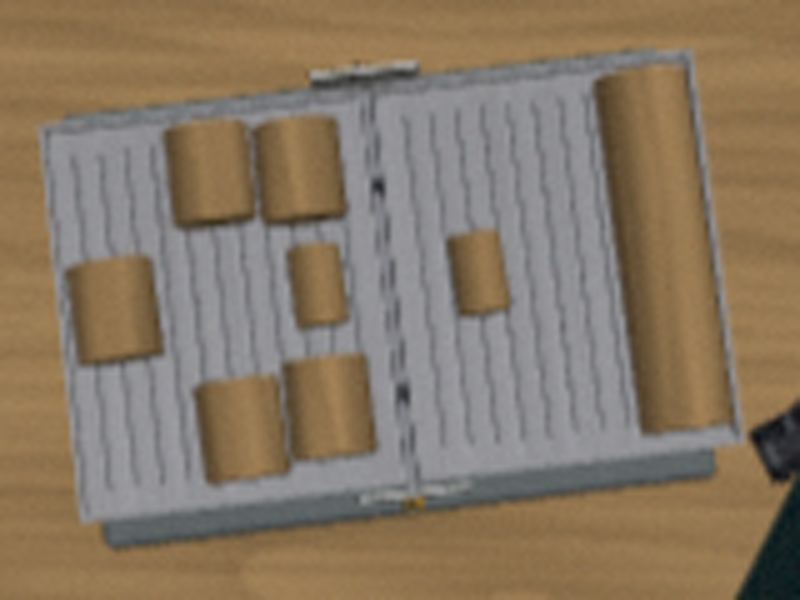

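```bash
python3 -m pendant '[{"rx":0,"ry":0,"rz":-0.057,"dx":0.87,"dy":4.9,"dz":0,"fingers":1},{"rx":0,"ry":0,"rz":-0.057,"dx":0.87,"dy":4.9,"dz":0,"fingers":1},{"rx":0,"ry":0,"rz":-0.057,"dx":0.87,"dy":4.9,"dz":0,"fingers":1},{"rx":0,"ry":0,"rz":-0.057,"dx":0.87,"dy":4.9,"dz":0,"fingers":1},{"rx":0,"ry":0,"rz":-0.057,"dx":0.87,"dy":4.9,"dz":0,"fingers":1},{"rx":0,"ry":0,"rz":-0.057,"dx":0.87,"dy":4.9,"dz":0,"fingers":1},{"rx":0,"ry":0,"rz":0,"dx":0,"dy":0,"dz":0,"fingers":1},{"rx":0,"ry":0,"rz":0,"dx":0,"dy":0,"dz":-4,"fingers":1},{"rx":0,"ry":0,"rz":0,"dx":0,"dy":0,"dz":-1,"fingers":1},{"rx":0,"ry":0,"rz":0,"dx":0,"dy":0,"dz":0,"fingers":1}]'
python3 - <<'E'
from h import *
crop("side","s11",210,130,160,120,5)
p=manip.get_obs()['position']; a=.134;d=p[:2]-[.5067,.0187]
print(p,np.cos(a)*d[0]+np.sin(a)*d[1],-np.sin(a)*d[0]+np.cos(a)*d[1])
E
```

```text
time_s: 12.15
position: [0.4972, 0.1028, 0.1629]
tcp_rot: [-3.142, 0.002, 0.14]
wrist_force: [-0.1, 0.2, 0.0]
width: -0.0
[0.49798755 0.10302522 0.16363797] 0.0026314434292581696 0.08473326073812415
```

View pics/s11.png

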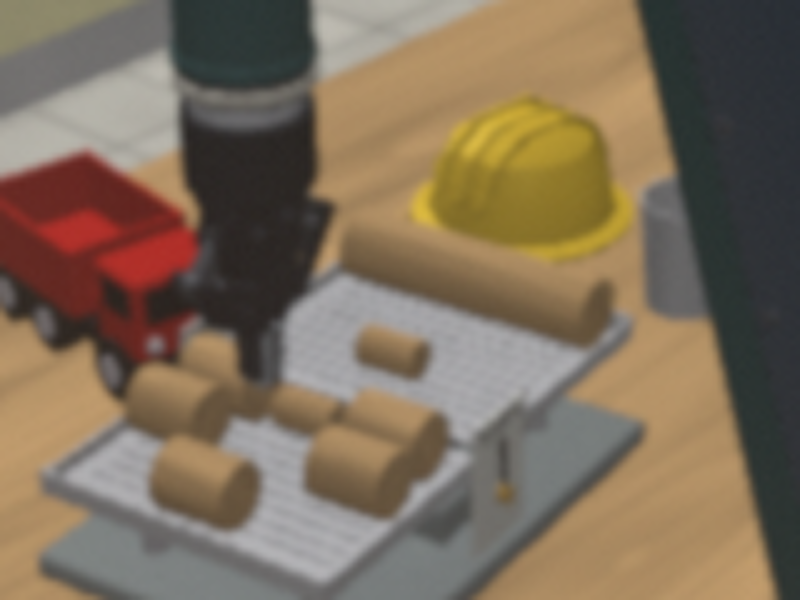

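```bash
python3 -m pendant '[{"rx":0,"ry":0,"rz":0,"dx":0,"dy":0,"dz":-3,"fingers":1},{"rx":0,"ry":0,"rz":0,"dx":0,"dy":0,"dz":-2,"fingers":1},{"rx":0,"ry":0,"rz":0,"dx":0,"dy":0,"dz":-0.6,"fingers":1},{"rx":0,"ry":0,"rz":0,"dx":0,"dy":0,"dz":0,"fingers":1}]'
python3 - <<'E'
from h import *
crop("side","s12",210,130,160,120,5)
E
```

```text
time_s: 12.7
position: [0.4984, 0.1036, 0.1079]
tcp_rot: [-3.142, -0.001, 0.14]
wrist_force: [0.4, 0.4, 0.4]
width: 0.0002
```

View pics/s12.png

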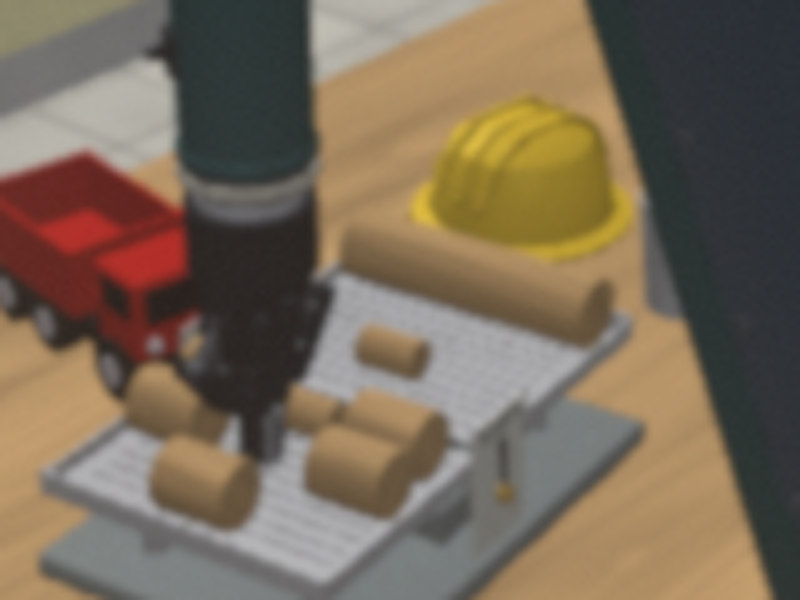

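```bash
python3 -m pendant '[{"rx":0,"ry":0,"rz":0,"dx":0.13,"dy":-1.0,"dz":0,"fingers":1},{"rx":0,"ry":0,"rz":0,"dx":0.07,"dy":-0.5,"dz":0,"fingers":1},{"rx":0,"ry":0,"rz":0,"dx":0.07,"dy":-0.5,"dz":0,"fingers":1},{"rx":0,"ry":0,"rz":0,"dx":0.07,"dy":-0.5,"dz":0,"fingers":1},{"rx":0,"ry":0,"rz":0,"dx":0.07,"dy":-0.5,"dz":0,"fingers":1},{"rx":0,"ry":0,"rz":0,"dx":0.07,"dy":-0.5,"dz":0,"fingers":1},{"rx":0,"ry":0,"rz":0,"dx":0.07,"dy":-0.5,"dz":0,"fingers":1},{"rx":0,"ry":0,"rz":0,"dx":0.07,"dy":-0.5,"dz":0,"fingers":1},{"rx":0,"ry":0,"rz":0,"dx":0.07,"dy":-0.5,"dz":0,"fingers":1}]'
python3 - <<'E'
from h import *
crop("side","s13",210,130,160,120,5)
E
```

```text
time_s: 13.88
position: [0.5047, 0.0535, 0.1072]
tcp_rot: [-3.141, 0.0, 0.14]
wrist_force: [0.5, 0.3, 0.2]
width: -0.0001
```

View pics/s13.png

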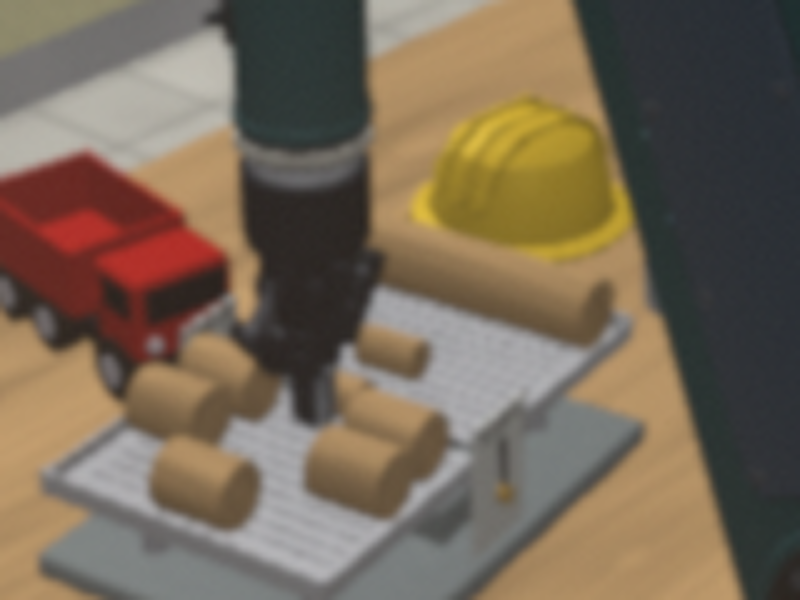

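```bash
python3 -m pendant '[{"rx":0,"ry":0,"rz":0,"dx":0.07,"dy":-0.5,"dz":0,"fingers":1},{"rx":0,"ry":0,"rz":0,"dx":0.07,"dy":-0.5,"dz":0,"fingers":1},{"rx":0,"ry":0,"rz":0,"dx":0.07,"dy":-0.5,"dz":0,"fingers":1},{"rx":0,"ry":0,"rz":0,"dx":0.07,"dy":-0.5,"dz":0,"fingers":1},{"rx":0,"ry":0,"rz":0,"dx":0.07,"dy":-0.5,"dz":0,"fingers":1},{"rx":0,"ry":0,"rz":0,"dx":0.07,"dy":-0.5,"dz":0,"fingers":1},{"rx":0,"ry":0,"rz":0,"dx":0.07,"dy":-0.5,"dz":0,"fingers":1},{"rx":0,"ry":0,"rz":0,"dx":0.04,"dy":-0.3,"dz":0,"fingers":1},{"rx":0,"ry":0,"rz":0,"dx":0.02,"dy":-0.2,"dz":0,"fingers":1},{"rx":0,"ry":0,"rz":0,"dx":0,"dy":0,"dz":0,"fingers":1}]'
python3 - <<'E'
from h import *
crop("side","s14",210,130,160,120,5)
E
```

```text
time_s: 15.18
position: [0.5102, 0.0137, 0.1072]
tcp_rot: [-3.142, 0.0, 0.14]
wrist_force: [0.6, -0.4, 0.5]
width: -0.0001
```

View pics/s14.png

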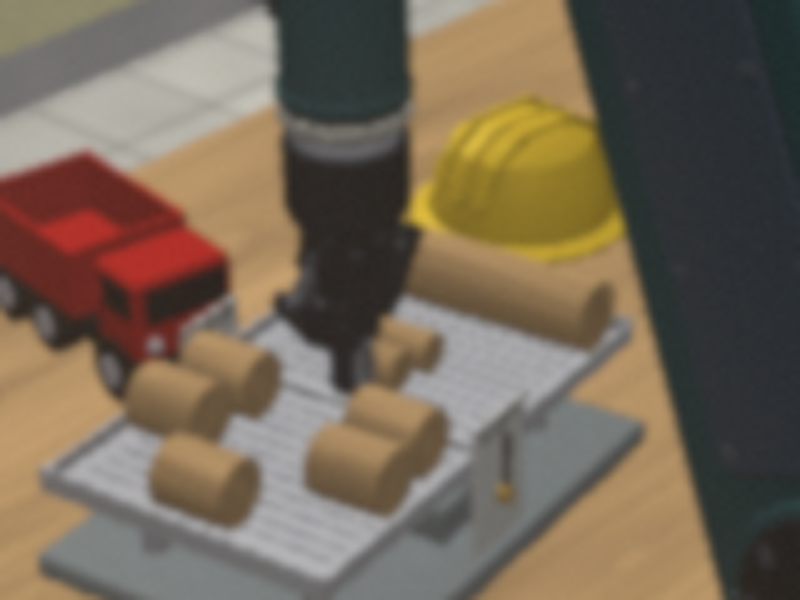

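```bash
python3 -m pendant '[{"rx":0,"ry":0,"rz":0,"dx":0.04,"dy":-0.3,"dz":0,"fingers":1},{"rx":0,"ry":0,"rz":0,"dx":0.03,"dy":-0.2,"dz":0,"fingers":1},{"rx":0,"ry":0,"rz":0,"dx":0.01,"dy":-0.1,"dz":0,"fingers":1},{"rx":0,"ry":0,"rz":0,"dx":0,"dy":0,"dz":0,"fingers":1},{"rx":0,"ry":0,"rz":0,"dx":-0.13,"dy":1,"dz":0,"fingers":1},{"rx":0,"ry":0,"rz":0,"dx":0,"dy":0,"dz":5,"fingers":1},{"rx":0,"ry":0,"rz":0,"dx":0,"dy":0,"dz":5,"fingers":1},{"rx":0,"ry":0,"rz":0,"dx":0,"dy":-4,"dz":2,"fingers":1},{"rx":0,"ry":0,"rz":0,"dx":0,"dy":-6,"dz":0,"fingers":1},{"rx":0,"ry":0,"rz":0,"dx":0,"dy":-6,"dz":0,"fingers":1}]'
python3 -m pendant '[{"rx":0,"ry":0,"rz":0,"dx":-1,"dy":-6,"dz":0,"fingers":1},{"rx":0,"ry":0,"rz":0,"dx":-1,"dy":-6,"dz":0,"fingers":1},{"rx":0,"ry":0,"rz":0,"dx":0,"dy":0,"dz":0,"fingers":1},{"rx":0,"ry":0,"rz":0,"dx":0,"dy":0,"dz":0,"fingers":1},{"rx":0,"ry":0,"rz":0,"dx":0,"dy":0,"dz":0,"fingers":1},{"rx":0,"ry":0,"rz":0,"dx":0,"dy":0,"dz":0,"fingers":1},{"rx":0,"ry":0,"rz":0,"dx":0,"dy":0,"dz":0,"fingers":1},{"rx":0,"ry":0,"rz":0,"dx":0,"dy":0,"dz":0,"fingers":1},{"rx":0,"ry":0,"rz":0,"dx":0,"dy":0,"dz":0,"fingers":1},{"rx":0,"ry":0,"rz":0,"dx":0,"dy":0,"dz":0,"fingers":1}]'
python3 - <<'E'
from h import *
crop("side","s15",210,130,160,120,5)
crop("top","t15",200,155,160,120,5)
im=manip.read_camera("side")[:,:,::-1]; 
cv2.imwrite("pics/n15.png",cv2.resize(im[200:250,285:335],None,fx=12,fy=12,interpolation=cv2.INTER_CUBIC))
E
```

```text
time_s: 16.48
position: [0.5099, -0.1428, 0.228]
tcp_rot: [3.141, -0.001, 0.141]
wrist_force: [0.7, -0.1, -0.4]
width: -0.0002
time_s: 17.73
position: [0.4897, -0.2622, 0.2273]
tcp_rot: [-3.142, -0.0, 0.14]
wrist_force: [-0.8, 0.0, 0.8]
width: -0.0001
```

View pics/s15.png

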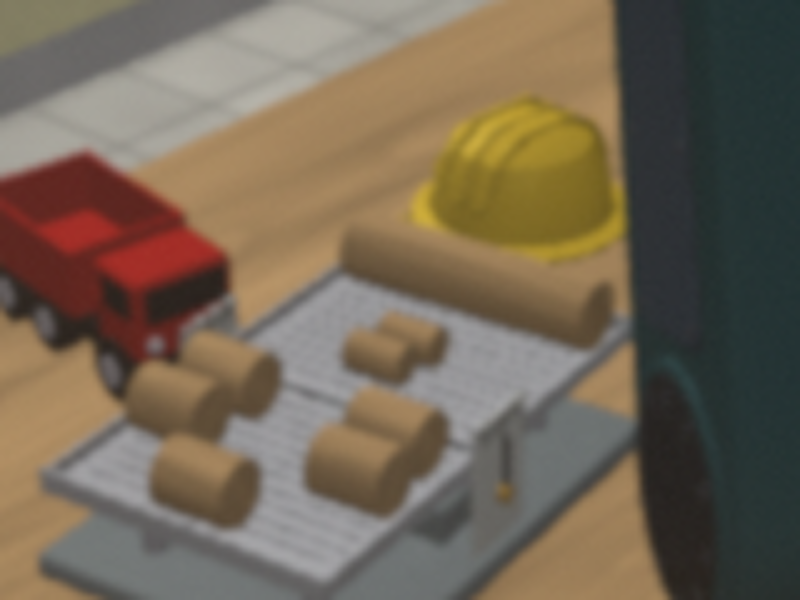

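View pics/t15.png

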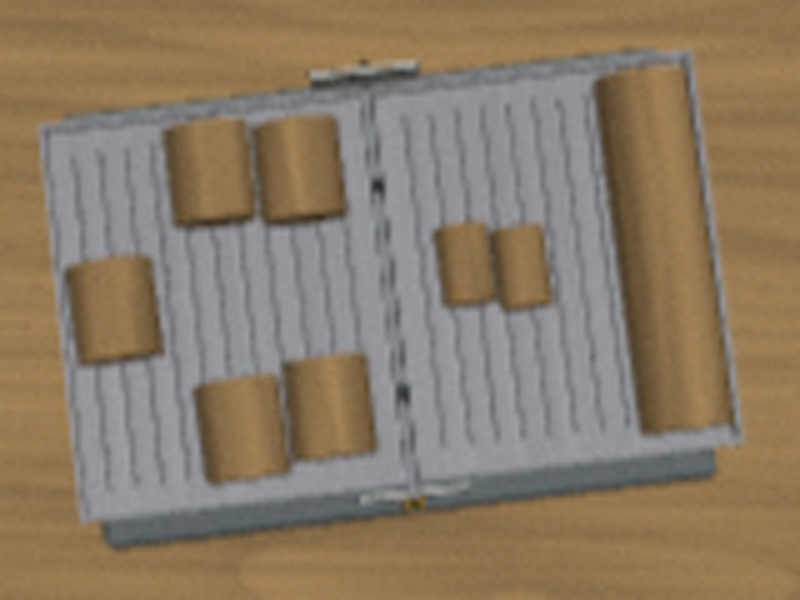

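View pics/n15.png

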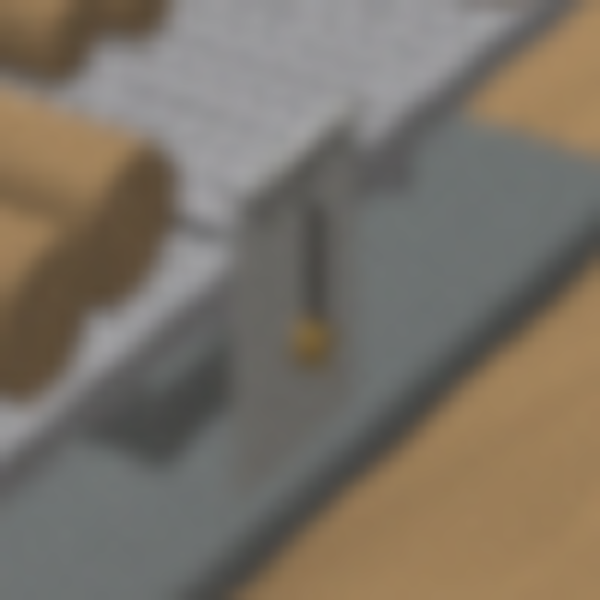

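The needle (313,205 to 310,345 in the zoom) stands upright. The two thins lie together at about (464,264) and (521,267), the shorts at (210,171), (300,168), (242,428), (330,406) and (114,309), and the long log has not moved. Last check: positions in the balance frame and whether everything is at rest.

```bash
python3 - <<'E'
from h import *
a=.134
for n,u,v,z in [("a",210,171,.101),("b",300,168,.101),("c",242,428,.101),("d",330,406,.101),("x",114,309,.101),("t1",464,264,.093),("t2",521,267,.093),("long",664,250,.103)]:
    d=ray("top",200+(u+.5)/5-.5,155+(v+.5)/5-.5,z)[:2]-[.5067,.0187]
    print(n,round(np.cos(a)*d[0]+np.sin(a)*d[1],4),round(-np.sin(a)*d[0]+np.cos(a)*d[1],4))
A=manip.read_camera("side").astype(int);
for i in range(6): B=manip.read_camera("side").astype(int)
D=abs(A-B)[130:250,210:330];print("noise",D.mean(),D.max())
p=[cv2.imread(f"pics/{k}.png").astype(int) for k in("s1",)]
E
python3 -c "
from workcell import manip; print(manip.close_job())"
```

```text
a 0.0662 0.0847
b 0.0624 0.0393
c -0.0649 0.0834
d -0.0592 0.0383
x 0.0022 0.1406
t1 0.0048 -0.0379
t2 -0.0002 -0.0665
long -0.001 -0.1386
noise 0.5479861111111111 4
the job is handed in; nothing more can be done
None
```

I rolled both short logs from the low right tray into the left tray, then rolled the left tray's thin log across to the right. By nominal weight that puts about 265 g on each side. The job was handed in at about 18 s of the 54 s allowed, with the arm clear of the scene.

What the last checks showed:
- **Level:** the needle stands upright in the side picture. I judged this by eye and did not work out a beam angle.
- **Logs across the gap:** the five shorts lie 38 to 141 mm on the left side of the gap's middle. The thins are at −38 and −67 mm, on the right side. All are within about 66 mm of the balance's middle in x.
- **Long log:** it reads the same place as at the start, −139 mm.
- **At rest:** two side pictures taken about 0.3 s apart differ only by image noise.
- **Bystanders:** the dump truck and hard hat look unmoved in the side pictures. I did not re-image the tool box, and the cup was hidden behind the arm in the last picture. The arm went near neither of them.
- **Forces:** wrist force at the end of each move stayed under about 2 N.

No check failed or disagreed, apart from two moves the pendant refused at the start because the rows did not list all seven values.

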